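# Stack the notched lift-out tray on the keyed bolt bin

## Task

Two metal lift-out trays stand on the table; one has a notch cut in one end. Take that notched tray by its handle and stack it on the grey bolt bin so that the bin's upright key stands in the notch and the tray sits fully down on the rim, edges in line with the bin. Leave the plain tray where it is.

Things in the scene. Friction and masses are not known exactly. Their poses are not given: they have to be found in the camera images.
- notched_tray: Loose open dark steel tray 140 x 90 mm, walls 28 high, about 0.3 kg. Origin: centre of underside; x along its length, z up. U-notch 36 wide through floor and wall in the middle of its +x end, from x = 70 in to x = 36 mm. Handle over the middle: steel bar along x, 60 long, 16 wide (y), 54 to 78 mm above the origin, on posts at x = +-23. Grip it at mid-length across the 16 mm.
- plain_tray: The other tray: same size, material and handle, but both ends closed, no notch; not to be used. Same origin and axes.
- bolt_bin: Grey open steel bin screwed to the table (cannot move), 140 x 90 mm, rim 50 mm above the table, bolts inside. Origin: centre of underside; x along its length, z up. An upright key stands inside its +x end. Stacked, the tray lies on the rim, origin 50 mm above the bin's origin, both x axes pointing the same way, about 10 mm of play each side of the key.
- key (a point): The bin's bright upright key, on its centre line at rim height (58 mm along the bin's +x from its centre, 50 mm up). 10 mm (x) by 16 mm (y), narrowing at the top to 6 mm; its tip is 32 mm above the rim, 82 mm above the table.

How it is judged:
By the outcome, as a careful person would: the job done as asked, in the order asked, and still so for the second after the job is handed in, with the robot touching nothing.
It also fails if it takes over 40 s, if anything falls off the work surface, if the arm or the gripper's body presses on something with over 40 N, if the wrist force passes 120 N, or if a joint passes its speed limit or range.

## Robot

A 6-joint arm with a two-finger parallel gripper is mounted at the origin on a cart in front of the work surface, level with it; the furniture and walls round the work are solid. World frame = base frame: x ahead of the robot, y to its left, z up, the work surface at z = 0. Lengths are in m, angles in degrees, forces in N, time in s.
With the tool pointing down it reaches from about 0.35 to 1 m from the base axis. Payload 7.1 kg.
Tool frame: the origin (TCP) lies at the very end of the fingers, on their centre line; the grasp point (between the pads) lies behind it (manip.grip_depth is the z of the grasp point in the tool frame, in m); z points along the fingers, y is the line along which they close (so a half turn about z gives the same grasp; the last joint's range is limited). The gripper opens to 85 mm and grips with 20 to 120 N. Pads are 22 mm wide; open, the fingers measure 114 mm over their backs; the gripper's body (76 mm by 85 mm) begins 54 mm behind the grasp point. The pads swing forward as they close: fully open they stand 13 mm farther back than shut.
Start: joints at [62.51, 24.242, 93.386, -0, 62.372, -1.089], TCP at [0.278, 0.56, 0.231] pointing down, gripper open.
Joint ranges: [-172.04, 172.04], [-51.8, 120.97], [4.93, 147.93], [-75.15, 255.16], [6.16, 154.13], [-145.62, 145.62]. Speed limits (degrees/s): [136.94, 136.94, 172.46, 180, 180, 180].

## Interface

Orientations are given as a 3x3 rotation matrix whose columns are the frame's x, y, z axes.
In Python, from station import manip, cams, job gives the robot as it stands.
- The arm moves only by the tool move_arm, never from a script. Its argument "plan" is a list of rows, each an object of numbers: "dx", "dy", "dz": the shift along the tool's x, y, z in m; "spin": the turn about the tool's z in rad. A call has 1 to 5 rows; each row is the pose to reach, as a shift and turn from the pose commanded when the call began, along the tool's axes at that moment; what a row does not reach only later rows make up. A row lasts 1/10 s, in which the tool goes at most 50 mm and 8.59 degrees, less where a joint would pass 70% of its speed; a pose out of reach is approached as far as the arm can. A call with a gripper value outside its range is refused whole. "grip" is the finger opening in m, from 0 to 0.0854, set as the call begins (left out, the last holds). The fingers move at their own pace and stop on an object; the grip force is fixed at half the most. Time passes only in rows, so rows that repeat a pose let the fingers close. It gives the time, the measured TCP pose, the force, the opening and the grip force at its end, in the units of the state.
- manip.state(): the state, without advancing time (a new reading comes with each control period).
- cams.camera(name): name is "scene" or "top" or "wrist"; returns the picture (384x512x3 uint8, red, green, blue); there is no depth.
- cams.get_calibration(name): a dict with "mtx" (3x3 intrinsics, pixels), "xyz" and "orientation" of the camera in the world. Camera axes: x right, y down, z forward; pixel columns grow to the right and rows downward; lengths in m; the calibration is good to about 2 mm. A picture is of the moment at which its call begins: read the wrist's pose just before it. get_calibration takes no time and is no camera call; for the wrist camera it gives the pose at the moment of the call.
- job.sign_off(): hands the job in; it is judged then, once.
The state is a dict: "t": time; "joint_pos": joint angles; "dq": joint speeds; "effort": joint torques, N m; "tool_pos": TCP position; "tcp_rot": TCP orientation; "force": force on the tool from outside, world axes, zero at the start; "wrist_torque": the same for the moment, N m; "width": opening from 0.0 (shut) to 1.0 (fully open); "gripper_force": force on a finger pad.
Only numpy, scipy, OpenCV 4.12 (cv2) and the standard library are available. Lean on these libraries where they do the work, as an engineer would, in place of code of your own. Each camera call takes 0.05 s, during which the arm holds its last target. There are 200 camera calls.

## Working session

There is one attempt and no reset: what is moved stays moved. The work goes in short steps, Python scripts to look and compute and a tool call to move; the robot and the scene stay as the last step left them, time stands still between calls to the robot, and variables do not carry over. Pictures are saved under pics/ and viewed, at most 10 in all, crops included, and the job is handed in when it is done.

Besides the shell and the picture viewer there is one more tool, called after ">>>" in YAML: its name, and indented under it one key for each argument. move_arm: Moves the arm, as the interface text tells. Its arguments: {"type":"object","properties":{"plan":{"type":"array"},"grip":{"type":"number"}},"required":["plan"]}

```bash
mkdir -p pics
python3 - <<'E'
from station import manip,cams,job
import cv2,numpy as np
s=manip.state();print(s['t'],s['tool_pos'],np.round(s['tcp_rot'],3).tolist(),s['width'],manip.grip_depth)
for n in("top","scene"):
    im=cams.camera(n);cv2.imwrite(f'pics/{n}0.png',im[:,:,::-1]);c=cams.get_calibration(n)
    print(n,np.round(c['mtx'],1).tolist(),c['xyz'],np.round(c['orientation'],3).tolist())
a=[cv2.imread(f'pics/{n}0.png') for n in("top","scene")]
E
```

```text
0.0 [0.2776261 0.5593287 0.2305259] [[-0.896, 0.445, -0.001], [0.445, 0.896, -0.001], [0.0, -0.002, -1.0]] 1.004013898573578 -0.0187
top [[440.9, 0.0, 254.3], [0.0, 440.9, 193.9], [0.0, 0.0, 1.0]] [ 0.44065416 -0.09968743  1.08394872] [[0.019, -0.993, 0.116], [-0.999, -0.023, -0.03], [0.032, -0.115, -0.993]]
scene [[367.7, 0.0, 256.2], [0.0, 367.7, 194.7], [0.0, 0.0, 1.0]] [ 0.18037838 -0.63438769  0.68792794] [[0.826, -0.384, 0.413], [-0.564, -0.58, 0.588], [0.013, -0.718, -0.696]]
```

View pics/top0.png

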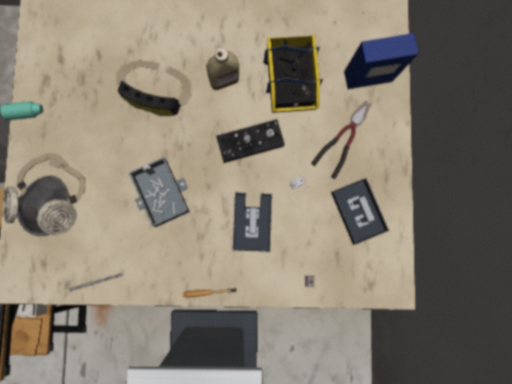

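View pics/scene0.png

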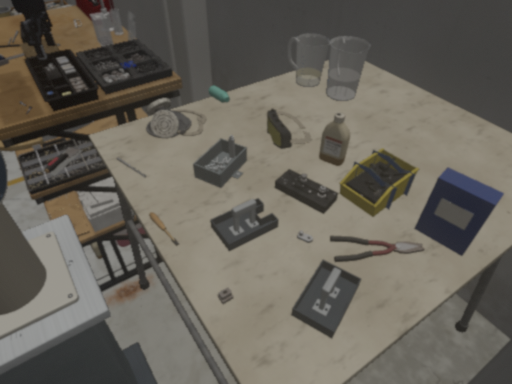

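The top view shows the notched tray near (252,222), with its notch up at row ~193. The plain tray is at (360,211). The bin is near (160,192), with its key at the upper end near (152,165). I'll enlarge this area.

Run:
```python
import cv2
a=cv2.imread('pics/top0.png')[150:260,125:285]
cv2.imwrite('pics/crop1.png',cv2.resize(a,None,fx=5,fy=5,interpolation=cv2.INTER_CUBIC))
```

```text
(no output)
```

View pics/crop1.png

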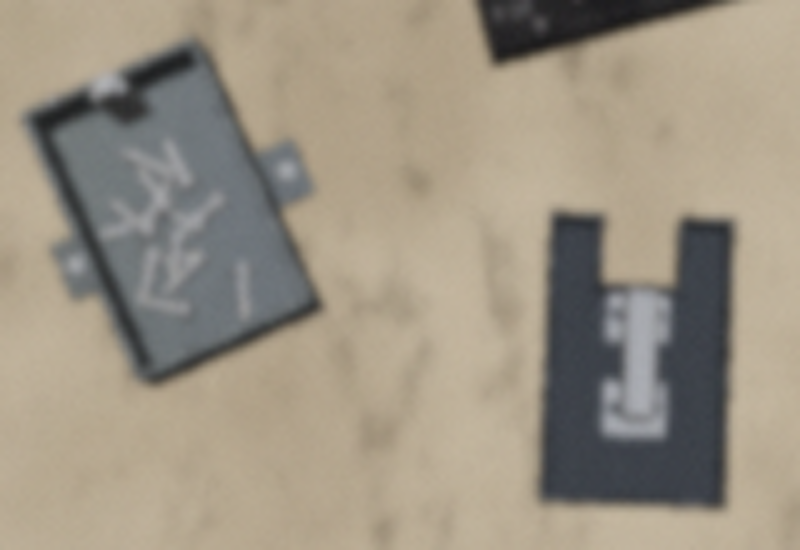

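The crop shows the bin rim corners at (28,118), (200,40), (322,305) and (150,382), with the key top at about (108,85). The tray's rim corners are at (555,212), (733,220), (722,507) and (542,500). Its handle bar runs from (642,288) to about (640,418).

```bash
cat > h.py <<'E'
from station import manip,cams,job
import numpy as np, cv2
def px2w(uv,z,cal):
    d=np.c_[np.atleast_2d(uv),np.ones(len(np.atleast_2d(uv)))]@np.linalg.inv(cal['mtx']).T@np.array(cal['orientation']).T
    o=np.array(cal['xyz']); return o+d*((z-o[2])/d[:,2])[:,None]
def w2px(P,cal):
    q=(np.atleast_2d(P)-cal['xyz'])@np.array(cal['orientation'])@np.array(cal['mtx']).T
    return q[:,:2]/q[:,2:]
def rect(w): # corners: +x left, +x right, -x right, -x left as seen
    e=(w[0]+w[1]-w[2]-w[3])/2; s=(w[0]+w[3]-w[1]-w[2])/2
    return w.mean(0),np.degrees(np.arctan2(e[1],e[0])),np.degrees(np.arctan2(-s[0],s[1])),np.linalg.norm(e),np.linalg.norm(s)
E
python3 - <<'E'
from h import *
c=cams.get_calibration('top')
f=lambda L:(np.array(L)+.5)/5-.5+[125,150]
np.set_printoptions(precision=4,suppress=True)
print(rect(px2w(f([(28,118),(200,40),(322,305),(150,382)]),.05,c)))
print(rect(px2w(f([(555,212),(733,220),(722,507),(542,500)]),.028,c)))
print(px2w(f([(642,288),(640,418)]),.078,c), px2w(f([(108,85)]),.082,c))
print(cams.get_calibration('wrist')['xyz'],manip.state()['tool_pos'])
E
```

```text
(array([0.5613, 0.0917, 0.05  ]), np.float64(26.769281783392834), np.float64(26.093397541724695), np.float64(0.13846789937941972), np.float64(0.0874949655252206))
(array([ 0.4975, -0.1277,  0.028 ]), np.float64(-1.2509442420245867), np.float64(-1.1918247176922008), np.float64(0.1377270875892933), np.float64(0.0858188911004272))
[[ 0.5272 -0.1275  0.078 ]
 [ 0.4679 -0.1277  0.078 ]] [[0.6146 0.1187 0.082 ]]
[0.2136 0.5909 0.3729] [0.2777 0.5594 0.2306]
```

>>> move_arm:
  plan:
    - {"dx": -0.033, "dy": -0.034}
    - {"dx": -0.066, "dy": -0.068}
    - {"dx": -0.1, "dy": -0.102}
    - {"dx": -0.133, "dy": -0.137}
    - {"dx": -0.167, "dy": -0.172}
  grip: 0.06

```text
$.plan[0]: bad value
```

>>> move_arm:
  plan:
    - {"dx": -0.033, "dy": -0.034}
    - {"dx": -0.066, "dy": -0.068}
    - {"dx": -0.1, "dy": -0.102}
    - {"dx": -0.133, "dy": -0.137}
    - {"dx": -0.167, "dy": -0.172}

```text
$.plan[0]: bad value
```

>>> move_arm:
  plan:
    - {"dx": -0.033, "dy": -0.034}
    - {"dx": -0.066, "dy": -0.068}
    - {"dx": -0.1, "dy": -0.102}
    - {"dx": -0.133, "dy": -0.137}
    - {"dx": -0.167, "dy": -0.172}

```text
$.plan[0]: bad value
```

>>> move_arm:
  plan:
    - {"dz": 0.01, "spin": -0.09}
    - {"dz": 0.02, "spin": -0.18}
    - {"dz": 0.03, "spin": -0.27}
    - {"dz": 0.04, "spin": -0.36}
    - {"dz": 0.05, "spin": -0.44}

```text
$.plan[0]: bad value
```

The rows were refused, probably because every row needs all four keys.

>>> move_arm:
  plan:
    - {"dx": -0.033, "dy": -0.034, "dz": 0, "spin": 0}
    - {"dx": -0.066, "dy": -0.068, "dz": 0, "spin": 0}
    - {"dx": -0.1, "dy": -0.102, "dz": 0, "spin": 0}
    - {"dx": -0.133, "dy": -0.137, "dz": 0, "spin": 0}
    - {"dx": -0.167, "dy": -0.172, "dz": 0, "spin": 0}
  grip: 0.06

```text
t: 0.6
tool_pos: [0.3509, 0.3296, 0.2311]
tcp_rot: [[-0.896, 0.444, -0.0], [0.444, 0.896, -0.0], [0.0, -0.0, -1.0]]
force: [1.0, -0.3, -0.3]
width: 0.699
gripper_force: 0.0
```

>>> move_arm:
  plan:
    - {"dx": -0.033, "dy": -0.034, "dz": 0, "spin": 0}
    - {"dx": -0.066, "dy": -0.068, "dz": 0, "spin": 0}
    - {"dx": -0.1, "dy": -0.102, "dz": 0, "spin": 0}
    - {"dx": -0.133, "dy": -0.137, "dz": 0, "spin": 0}
    - {"dx": -0.167, "dy": -0.172, "dz": 0, "spin": 0}

```text
t: 1.1
tool_pos: [0.4241, 0.1013, 0.2313]
tcp_rot: [[-0.896, 0.444, -0.0], [0.444, 0.896, -0.0], [0.0, -0.0, -1.0]]
force: [0.4, 0.3, 0.8]
width: 0.704
gripper_force: 0.0
```

>>> move_arm:
  plan:
    - {"dx": -0.033, "dy": -0.034, "dz": 0, "spin": 0}
    - {"dx": -0.066, "dy": -0.068, "dz": 0, "spin": 0}
    - {"dx": -0.1, "dy": -0.102, "dz": 0, "spin": 0}
    - {"dx": -0.133, "dy": -0.137, "dz": 0, "spin": 0}
    - {"dx": -0.167, "dy": -0.172, "dz": 0, "spin": 0}

```text
t: 1.6
tool_pos: [0.4971, -0.1272, 0.2312]
tcp_rot: [[-0.896, 0.445, -0.0], [0.445, 0.896, 0.0], [0.0, 0.0, -1.0]]
force: [0.1, 0.4, 0.3]
width: 0.706
gripper_force: 0.0
```

>>> move_arm:
  plan:
    - {"dx": 0, "dy": 0, "dz": 0.01, "spin": -0.09}
    - {"dx": 0, "dy": 0, "dz": 0.02, "spin": -0.18}
    - {"dx": 0, "dy": 0, "dz": 0.03, "spin": -0.27}
    - {"dx": 0, "dy": 0, "dz": 0.04, "spin": -0.36}
    - {"dx": 0, "dy": 0, "dz": 0.05, "spin": -0.44}

```text
t: 2.1
tool_pos: [0.4969, -0.1252, 0.1806]
tcp_rot: [[-1.0, 0.017, -0.001], [0.017, 1.0, 0.0], [0.001, 0.0, -1.0]]
force: [-0.2, -0.5, 0.7]
width: 0.702
gripper_force: 0.0
```

Run:
```python
from h import *
np.set_printoptions(precision=4,suppress=True)
s=manip.state();c=cams.get_calibration('wrist');im=cams.camera('wrist')
cv2.imwrite('pics/w1.png',im[:,:,::-1]);np.savez('w1',**c)
R=np.array(s['tcp_rot']);print(s['t'],s['tool_pos'],R.tolist(),c['xyz'],np.array(c['orientation']).tolist())
P=[[.4975,-.1277,.078]];print(w2px(P,c))
```

```text
2.1 [ 0.4969 -0.1252  0.1806] [[-0.9998476499062331, 0.01744337831799512, -0.0006368122470232663], [0.01744326329279271, 0.9998478374571287, 0.00018573637689813118], [0.0006399552179420072, 0.00017459999625077727, -0.9999997799860559]] [ 0.4253 -0.1247  0.323 ] [[0.016965433068630336, 0.9591903497420711, 0.2822517440911139], [0.9998560749525037, -0.016258811460843806, -0.004845660992306905], [-5.883337027061658e-05, 0.2822933297326781, -0.9593281360030417]]
[[248.869  190.6062]]
```

View pics/w1.png

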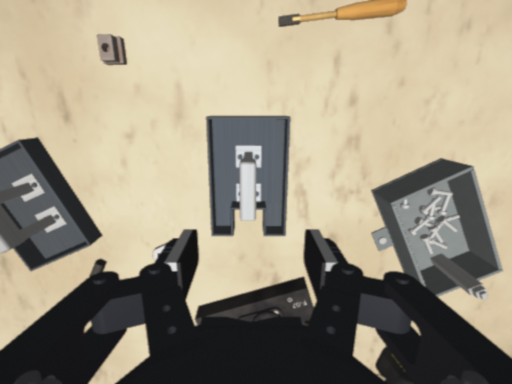

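The wrist view shows the handle bar's top centred near (248,191), where the estimate predicted (248.9,190.6). The tray's rim corners are at (207,116), (290,116), (285,236) and (212,236). The bin is at the right, rim corners about (373,190), (471,165) and (500,271).

Run:
```python
from h import *
np.set_printoptions(precision=4,suppress=True)
c=dict(np.load('w1.npz'))
print(rect(px2w([(285,236),(212,236),(207,116),(290,116)],.028,c)))
print(px2w([(248,164),(248,220),(248,191)],.078,c))
b=px2w([(373,190),(471,165),(500,271)],.05,c);print(b,np.degrees(np.arctan2(*(b[2]-b[1])[1::-1])),(b[0]+b[2])/2)
a=cv2.imread('pics/w1.png')[150:320,350:512]
cv2.imwrite('pics/crop2.png',cv2.resize(a,None,fx=3.5,fy=3.5,interpolation=cv2.INTER_CUBIC))
s=manip.state();R=np.array(s['tcp_rot']);print(R.T@(np.array([.4975,-.1274,.047])-s['tool_pos']))
```

```text
(array([ 0.4996, -0.1285,  0.028 ]), np.float64(-1.107936018690503), np.float64(-0.9712447258007401), np.float64(0.13938712225907532), np.float64(0.08792873774429505))
[[ 0.4719 -0.128   0.078 ]
 [ 0.5276 -0.1291  0.078 ]
 [ 0.4979 -0.1285  0.078 ]]
[[0.5073 0.0034 0.05  ]
 [0.4821 0.1014 0.05  ]
 [0.6081 0.1619 0.05  ]] 25.65245951010536 [0.5577 0.0827 0.05  ]
[-0.0019 -0.0026  0.1322]
```

View pics/crop2.png

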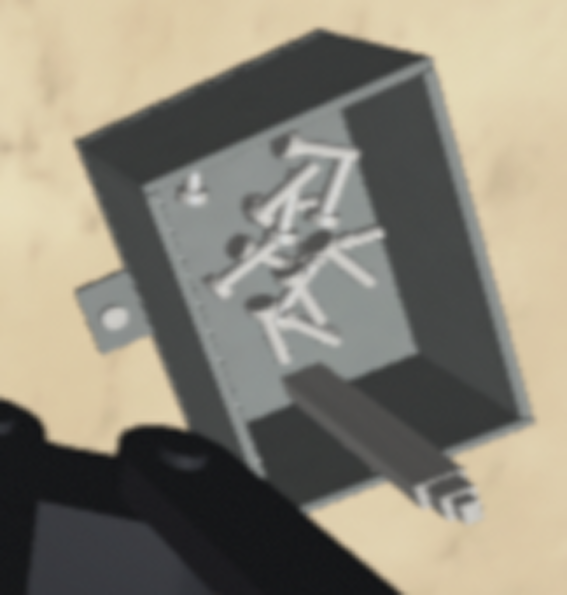

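Both views agree: the tray is at (0.498, -0.128) with yaw -1.1°. Next I descend and close.

>>> move_arm:
  plan:
    - {"dx": -0.002, "dy": -0.003, "dz": 0.03, "spin": 0}
    - {"dx": -0.002, "dy": -0.003, "dz": 0.065, "spin": 0}
    - {"dx": -0.002, "dy": -0.003, "dz": 0.1, "spin": 0}
    - {"dx": -0.002, "dy": -0.003, "dz": 0.12, "spin": 0}
    - {"dx": -0.002, "dy": -0.003, "dz": 0.133, "spin": 0}

```text
t: 2.65
tool_pos: [0.4982, -0.1279, 0.0466]
tcp_rot: [[-1.0, 0.022, -0.003], [0.022, 1.0, 0.001], [0.003, 0.001, -1.0]]
force: [-0.8, -1.0, 0.0]
width: 0.699
gripper_force: 0.0
```

>>> move_arm:
  plan:
    - {"dx": 0, "dy": 0, "dz": 0, "spin": 0}
    - {"dx": 0, "dy": 0, "dz": 0, "spin": 0}
    - {"dx": 0, "dy": 0, "dz": 0, "spin": 0}
    - {"dx": 0, "dy": 0, "dz": 0, "spin": 0}
    - {"dx": 0, "dy": 0, "dz": 0, "spin": 0}
  grip: 0.0

```text
t: 3.15
tool_pos: [0.5002, -0.1285, 0.0497]
tcp_rot: [[-1.0, 0.021, 0.003], [0.021, 1.0, -0.001], [-0.003, -0.001, -1.0]]
force: [-1.0, -0.4, 7.5]
width: 0.173
gripper_force: 59.9
```

>>> move_arm:
  plan:
    - {"dx": 0, "dy": 0, "dz": -0.015, "spin": 0}
    - {"dx": 0, "dy": 0, "dz": -0.04, "spin": 0}
    - {"dx": 0, "dy": 0, "dz": -0.07, "spin": 0}
    - {"dx": 0, "dy": 0, "dz": -0.1, "spin": 0}
    - {"dx": 0, "dy": 0, "dz": -0.13, "spin": 0}

```text
t: 3.65
tool_pos: [0.4986, -0.128, 0.1797]
tcp_rot: [[-1.0, 0.021, -0.0], [0.021, 1.0, 0.0], [0.0, 0.0, -1.0]]
force: [1.2, -0.1, -2.4]
width: 0.177
gripper_force: 58.8
```

Run:
```python
from h import *
np.set_printoptions(precision=4,suppress=True)
s=manip.state();R=np.array(s['tcp_rot']);print(s['t'],s['force'],s['width'],s['tool_pos'],R.tolist(),s['joint_pos'])
y=np.degrees(np.arctan2(R[1,0],R[0,0]));print(y)
print(R.T@(np.array([.5615,.0915,s['tool_pos'][2]])-s['tool_pos']))
```

```text
3.65 [ 1.2288 -0.1007 -2.4449] 0.17722277653545004 [ 0.4986 -0.128   0.1797] [[-0.9997819253133535, 0.020881801295849815, -0.00022845429445452498], [0.0208817889237748, 0.999781950081872, 5.640773058287715e-05], [0.00022958237503598448, 5.1624895129206996e-05, -0.9999999723134012]] [ -15.7261   19.1527  109.5469   -0.0006   51.3138 -104.5292]
178.8034746263996
[-0.0583  0.2208 -0.    ]
```

>>> move_arm:
  plan:
    - {"dx": -0.005, "dy": 0.018, "dz": 0, "spin": 0}
    - {"dx": -0.012, "dy": 0.045, "dz": 0, "spin": 0}
    - {"dx": -0.02, "dy": 0.075, "dz": 0, "spin": 0}
    - {"dx": -0.028, "dy": 0.105, "dz": 0, "spin": 0}
    - {"dx": -0.036, "dy": 0.135, "dz": 0, "spin": 0}

```text
t: 4.15
tool_pos: [0.5378, 0.0071, 0.1786]
tcp_rot: [[-1.0, 0.021, 0.0], [0.021, 1.0, -0.0], [-0.0, -0.0, -1.0]]
force: [0.0, -0.7, -2.7]
width: 0.177
gripper_force: 58.9
```

>>> move_arm:
  plan:
    - {"dx": -0.008, "dy": 0.03, "dz": 0, "spin": 0}
    - {"dx": -0.014, "dy": 0.055, "dz": 0, "spin": 0}
    - {"dx": -0.019, "dy": 0.073, "dz": 0, "spin": 0}
    - {"dx": -0.022, "dy": 0.083, "dz": 0, "spin": 0}
    - {"dx": -0.022, "dy": 0.086, "dz": 0, "spin": 0}

```text
t: 4.65
tool_pos: [0.5617, 0.0923, 0.1784]
tcp_rot: [[-1.0, 0.02, 0.0], [0.02, 1.0, -0.0], [-0.0, -0.0, -1.0]]
force: [-0.2, -0.3, -3.3]
width: 0.173
gripper_force: 58.9
```

>>> move_arm:
  plan:
    - {"dx": 0, "dy": 0, "dz": 0, "spin": -0.08}
    - {"dx": 0, "dy": 0, "dz": 0, "spin": -0.19}
    - {"dx": 0, "dy": 0, "dz": 0, "spin": -0.3}
    - {"dx": 0, "dy": 0, "dz": 0, "spin": -0.4}
    - {"dx": 0, "dy": 0, "dz": 0, "spin": -0.48}

```text
t: 5.15
tool_pos: [0.5612, 0.0905, 0.1783]
tcp_rot: [[-0.895, -0.446, -0.001], [-0.446, 0.895, -0.0], [0.001, -0.0, -1.0]]
force: [-0.0, 0.1, -3.1]
width: 0.176
gripper_force: 58.9
```

>>> move_arm:
  plan:
    - {"dx": 0, "dy": 0, "dz": 0, "spin": 0}
    - {"dx": 0, "dy": 0, "dz": 0, "spin": 0}
    - {"dx": 0, "dy": 0, "dz": 0, "spin": 0}

```text
t: 5.45
tool_pos: [0.5616, 0.0912, 0.1783]
tcp_rot: [[-0.897, -0.441, -0.0], [-0.441, 0.897, -0.0], [0.0, -0.0, -1.0]]
force: [0.0, 0.2, -2.8]
width: 0.172
gripper_force: 58.9
```

Run:
```python
from h import *
np.set_printoptions(precision=4,suppress=True)
s=manip.state();R=np.array(s['tcp_rot']);print(s['t'],s['force'],s['width'],s['tool_pos'],np.degrees(np.arctan2(R[1,0],R[0,0])))
c=cams.get_calibration('wrist');im=cams.camera('wrist');np.savez('w2',**c)
cv2.imwrite('pics/w2.png',cv2.resize(im[:,:,::-1],None,fx=1.5,fy=1.5,interpolation=cv2.INTER_CUBIC))
im=cams.camera('top');cv2.imwrite('pics/t2.png',cv2.resize(im[130:250,100:260,::-1],None,fx=5,fy=5,interpolation=cv2.INTER_CUBIC))
im=cams.camera('scene');cv2.imwrite('pics/s2.png',cv2.resize(im[100:220,150:310,::-1],None,fx=5,fy=5,interpolation=cv2.INTER_CUBIC))
```

```text
5.45 [ 0.0023  0.1827 -2.7917] 0.17215960714693243 [0.5616 0.0912 0.1783] -153.80517038116628
```

View pics/w2.png

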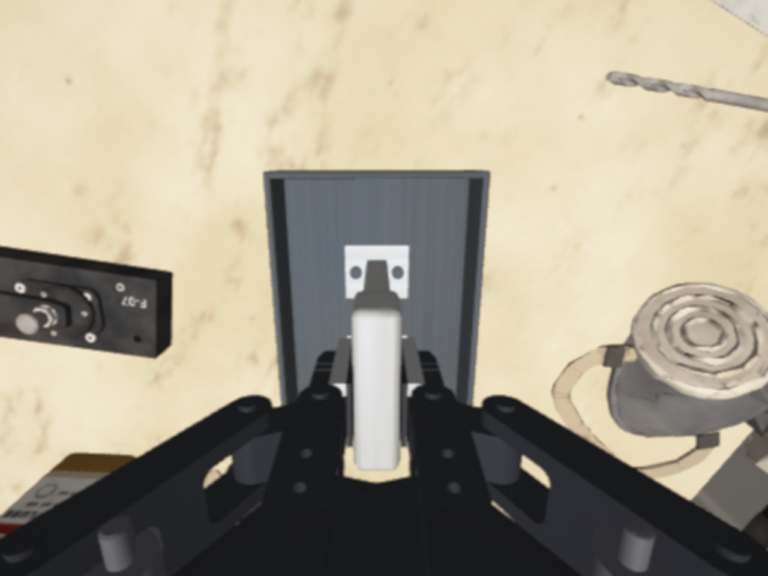

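View pics/s2.png

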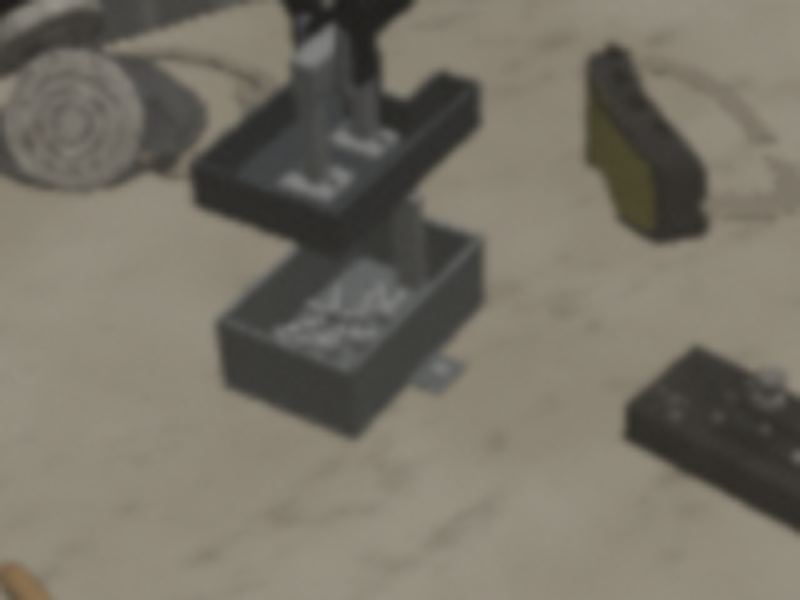

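The wrist view shows the tray held straight in the gripper, rear rim corners at (265,172) and (489,172) in the enlargement. The scene crop shows the tray squarely above the bin with its notch over the key. Bin rim corners there are (220,320), (352,380) and (485,238). Tray rim corners are (193,165), (327,218) and (480,85). I'll compare their positions.

Run:
```python
from h import *
np.set_printoptions(precision=4,suppress=True)
c=cams.get_calibration('scene')
f=lambda L:(np.array(L)+.5)/5-.5+[150,100]
def three(L,z):
    w=px2w(f(L),z,c);e=w[2]-w[1];s=w[0]-w[1]
    print((w[0]+w[2])/2,np.degrees(np.arctan2(e[1],e[0])),np.degrees(np.arctan2(-s[0],s[1])),np.linalg.norm(e),np.linalg.norm(s))
three([(220,322),(352,382),(485,238)],.05)
three([(193,165),(327,218),(480,85)],.158)
w=dict(np.load('w2.npz'))
p=px2w(np.array([(265,172),(489,172)])/1.5,.158,w);e=p[1]-p[0];print(p,np.degrees(np.arctan2(-e[0],e[1])),np.linalg.norm(e))
a=np.radians(np.degrees(np.arctan2(-e[0],e[1])));print(p.mean(0))
```

```text
[0.5656 0.0904 0.05  ] 27.64586431117905 22.91988348424641 0.14357450016126647 0.08938061693097449
[0.559  0.0836 0.158 ] 24.89353642727766 24.12555274273244 0.139544306433533 0.08259703636786594
[[0.5181 0.0207 0.158 ]
 [0.4796 0.0988 0.158 ]] 26.220828748325907 0.08706349023608656
[0.4988 0.0598 0.158 ]
```

View pics/t2.png

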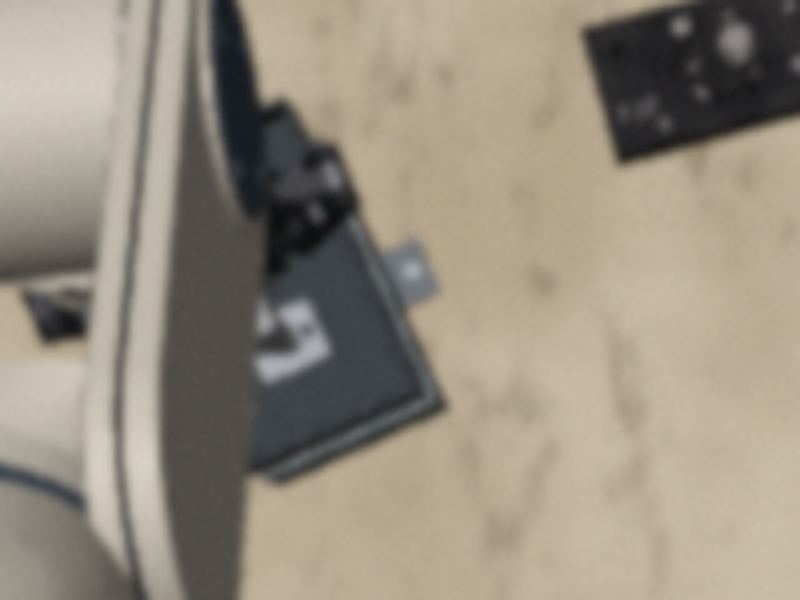

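The wrist view puts the tray exactly centred on the TCP. The top crop shows the tray's rear edges parallel to the bin's, with the tray over the bin. I'll lower it to just above the rim, watching the force.

>>> move_arm:
  plan:
    - {"dx": 0, "dy": 0, "dz": 0.01, "spin": 0}
    - {"dx": 0, "dy": 0, "dz": 0.02, "spin": 0}
    - {"dx": 0, "dy": 0, "dz": 0.03, "spin": 0}
    - {"dx": 0, "dy": 0, "dz": 0.038, "spin": 0}
    - {"dx": 0, "dy": 0, "dz": 0.042, "spin": 0}

```text
t: 6.1
tool_pos: [0.561, 0.0915, 0.1348]
tcp_rot: [[-0.896, -0.443, -0.002], [-0.443, 0.896, -0.0], [0.002, 0.001, -1.0]]
force: [-0.5, -0.6, -2.7]
width: 0.174
gripper_force: 59.0
```

>>> move_arm:
  plan:
    - {"dx": 0, "dy": 0, "dz": 0.006, "spin": 0}
    - {"dx": 0, "dy": 0, "dz": 0.012, "spin": 0}
    - {"dx": 0, "dy": 0, "dz": 0.018, "spin": 0}
    - {"dx": 0, "dy": 0, "dz": 0.023, "spin": 0}
    - {"dx": 0, "dy": 0, "dz": 0.026, "spin": 0}

```text
t: 6.6
tool_pos: [0.5615, 0.0915, 0.1098]
tcp_rot: [[-0.896, -0.443, -0.0], [-0.443, 0.896, -0.0], [0.0, 0.0, -1.0]]
force: [-0.3, 0.2, -2.9]
width: 0.175
gripper_force: 59.0
```

Run:
```python
from h import *
im=cams.camera('scene')[120:210,175:265,::-1];im2=cams.camera('top')[150:240,125:215,::-1]
# side by side, brightened; 400 px each
o=np.hstack([cv2.resize(np.ascontiguousarray(i),(400,400),interpolation=cv2.INTER_CUBIC) for i in(im,im2)])
cv2.imwrite('pics/s3.png',cv2.convertScaleAbs(o,alpha=1.6,beta=10))
```

```text
(no output)
```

View pics/s3.png

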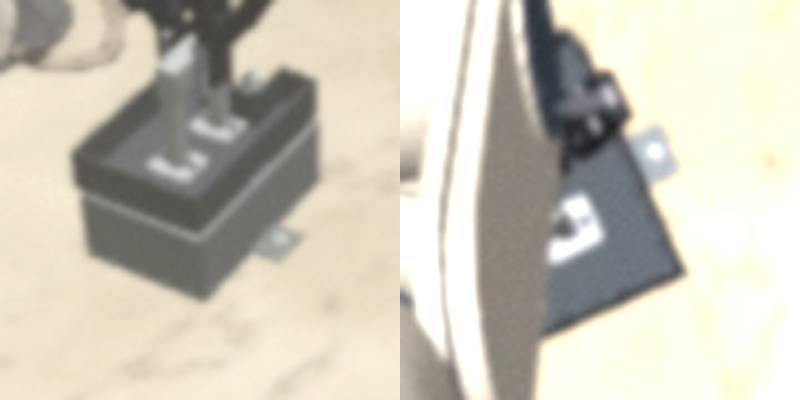

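The left half shows the tray about 11 mm above the rim, edges parallel to the bin's, with the key tip in the notch at (252,77). Tray underside corners are at (75,184), (199,229) and (317,120). The matching bin rim corners are at (82,196), (205,241) and (319,129). I'll work out the offset.

Run:
```python
from h import *
np.set_printoptions(precision=4,suppress=True)
c=cams.get_calibration('scene')
f=lambda L:(np.array(L)+.5)*90/400-.5+[175,120]
t=px2w(f([(75,184),(199,229),(317,120)]),.0613,c);b=px2w(f([(82,196),(205,241),(319,129)]),.05,c)
print(b-t,(b-t).mean(0));print((t[0]+t[2])/2,(b[0]+b[2])/2)
c=cams.get_calibration('top')
for P,q,z in(((.5615,.0915),26.3,.089),((.5613,.0917),26.4,.05)):
    a=np.radians(q);k=np.array([[np.cos(a),-np.sin(a)],[np.sin(a),np.cos(a)]])@np.array([[-.07,-.07,.07],[-.045,.045,-.045]])
    print((w2px(np.c_[k.T+P,[z]*3],c)-[125,150]+.5)*400/90+[400,0])
s=manip.state();print(s['tool_pos'],s['t'])
```

```text
[[ 0.0036  0.0004 -0.0113]
 [ 0.0036  0.0004 -0.0113]
 [ 0.0041  0.004  -0.0113]] [ 0.0038  0.0016 -0.0113]
[0.5593 0.0865 0.0613] [0.5631 0.0887 0.05  ]
[[680.3217 264.9244]
 [516.4674 340.416 ]
 [568.0296  18.4788]]
[[688.8171 271.0488]
 [531.3309 344.0038]
 [580.1612  33.8503]]
[0.5615 0.0915 0.1099] 6.7
```

Run:
```python
from h import *
np.set_printoptions(precision=1,suppress=True,linewidth=150)
c=cams.get_calibration('wrist');im=cams.camera('wrist').astype(int)
u=np.array([.896,.443]);v=np.array([-.443,.896]);C=np.array([.5615,.0915])
for z in(.0893,.0613,.05,0):
    print(z,w2px([np.r_[C-.07*u+k*v,z] for k in(-.03,0,.03)],c).tolist())
for col in(210,250,290):
    print(col,[(r,int(im[r,col-3:col+4].mean())) for r in range(84,128,1)])
```

```text
0.0893 [[200.739441888906, 115.01544669625437], [252.06970601788072, 115.0430218462461], [303.3928250574425, 115.07059315782172]]
0.0613 [[208.04270386260322, 114.49934828316061], [251.86826615111517, 114.52292273349651], [295.6886197991263, 114.54649438202381]]
0.05 [[210.41896186747846, 114.33142564943418], [251.80272289745332, 114.3536961120556], [293.1818395004163, 114.37596407530204]]
0 [[218.38392557642098, 113.76856686861275], [251.5830257272009, 113.78645832960188], [284.77913681984245, 113.80434817974566]]
210 [(84, 200), (85, 200), (86, 200), (87, 200), (88, 200), (89, 200), (90, 201), (91, 200), (92, 200), (93, 199), (94, 199), (95, 200), (96, 201), (97, 202), (98, 204), (99, 205), (100, 206), (101, 207), (102, 207), (103, 207), (104, 207), (105, 207), (106, 207), (107, 207), (108, 206), (109, 206), (110, 205), (111, 204), (112, 191), (113, 139), (114, 94), (115, 90), (116, 96), (117, 97), (118, 91), (119, 90), (120, 100), (121, 104), (122, 104), (123, 104), (124, 104), (125, 104), (126, 104), (127, 104)]
250 [(84, 202), (85, 202), (86, 202), (87, 202), (88, 202), (89, 201
[... 254 characters left out ...]
), (112, 194), (113, 139), (114, 94), (115, 90), (116, 95), (117, 96), (118, 93), (119, 100), (120, 103), (121, 104), (122, 104), (123, 103), (124, 104), (125, 104), (126, 104), (127, 104)]
290 [(84, 208), (85, 208), (86, 208), (87, 208), (88, 209), (89, 209), (90, 209), (91, 210), (92, 210), (93, 210), (94, 210), (95, 210), (96, 210), (97, 210), (98, 209), (99, 209), (100, 208), (101, 208), (102, 207), (103, 207), (104, 206), (105, 206), (106, 206), (107, 206), (108, 206), (109, 207), (110, 207), (111, 206), (112, 194), (113, 139), (114, 94), (115, 90), (116, 95), (117, 94), (118, 90), (119, 98), (120, 101), (121, 102), (122, 102), (123, 102), (124, 102), (125, 102), (126, 102), (127, 102)]
```

The wrist view shows no bin edge behind the tray, so the bin is level with the tray or slightly forward of it. I'll shift forward 3 mm and see whether the bin's rear rim appears.

>>> move_arm:
  plan:
    - {"dx": -0.002, "dy": 0, "dz": 0, "spin": 0}
    - {"dx": -0.003, "dy": 0, "dz": 0, "spin": 0}
    - {"dx": -0.003, "dy": 0, "dz": 0, "spin": 0}
    - {"dx": -0.003, "dy": 0, "dz": 0, "spin": 0}

```text
t: 7.15
tool_pos: [0.5645, 0.0929, 0.1105]
tcp_rot: [[-0.896, -0.443, 0.0], [-0.443, 0.896, 0.0], [-0.0, -0.0, -1.0]]
force: [-0.4, 0.3, -3.4]
width: 0.176
gripper_force: 59.0
```

Run:
```python
from h import *
im=cams.camera('wrist').astype(int)
for col in(190,210,250,290,310):
    print(col,[int(im[r,col-3:col+4].mean()) for r in range(104,124)])
print(manip.state()['tool_pos'])
```

```text
190 [199, 198, 198, 197, 197, 196, 196, 197, 186, 137, 93, 90, 97, 98, 89, 77, 80, 81, 80, 80]
210 [206, 206, 205, 205, 205, 204, 204, 204, 191, 140, 95, 90, 96, 97, 91, 90, 100, 104, 104, 104]
250 [208, 208, 208, 208, 208, 209, 209, 208, 195, 140, 94, 90, 95, 96, 93, 100, 104, 104, 104, 104]
290 [206, 207, 207, 207, 208, 208, 208, 208, 195, 141, 94, 90, 95, 94, 90, 98, 101, 102, 102, 102]
310 [211, 211, 212, 212, 212, 212, 212, 211, 194, 125, 85, 90, 95, 93, 85, 87, 89, 89, 88, 88]
[0.56440633 0.0929149  0.11041512]
```

>>> move_arm:
  plan:
    - {"dx": -0.001, "dy": 0, "dz": 0, "spin": 0}
    - {"dx": -0.002, "dy": 0, "dz": 0, "spin": 0}
    - {"dx": -0.002, "dy": 0, "dz": 0, "spin": 0}
    - {"dx": -0.002, "dy": 0, "dz": 0, "spin": 0}

```text
t: 7.6
tool_pos: [0.5662, 0.0938, 0.1103]
tcp_rot: [[-0.896, -0.443, 0.0], [-0.443, 0.896, -0.0], [-0.0, -0.0, -1.0]]
force: [-0.0, 0.0, -3.4]
width: 0.179
gripper_force: 59.0
```

Run:
```python
from h import *
im=cams.camera('wrist').astype(int)
for col in(190,210,250,290,310):
    print(col,[int(im[r,col-3:col+4].mean()) for r in range(104,124)])
print(manip.state()['tool_pos'])
a=cams.camera('scene')[120:210,175:265,::-1];b=cams.camera('wrist')[80:170,165:335,::-1]
o=np.hstack([cv2.resize(np.ascontiguousarray(a),(400,400),interpolation=cv2.INTER_CUBIC),cv2.copyMakeBorder(cv2.resize(np.ascontiguousarray(b),(400,212)),0,188,0,0,cv2.BORDER_CONSTANT)])
cv2.imwrite('pics/s4.png',cv2.convertScaleAbs(o,alpha=1.6,beta=10))
```

```text
190 [198, 198, 198, 197, 197, 198, 201, 204, 194, 142, 94, 91, 97, 98, 89, 77, 79, 80, 80, 80]
210 [205, 205, 205, 205, 204, 205, 205, 205, 192, 140, 94, 91, 96, 98, 91, 90, 100, 104, 104, 104]
250 [208, 208, 208, 209, 209, 209, 209, 209, 196, 140, 94, 90, 95, 96, 93, 100, 104, 104, 103, 104]
290 [207, 207, 208, 208, 208, 209, 209, 208, 195, 141, 95, 90, 95, 94, 90, 98, 101, 102, 102, 102]
310 [212, 212, 212, 212, 212, 212, 211, 210, 193, 124, 85, 90, 95, 93, 85, 87, 89, 89, 89, 88]
[0.56616246 0.09377821 0.11029849]
```

Still hidden. I'll lower to about 1–2 mm above the rim, where the scene view compares the two edges directly.

>>> move_arm:
  plan:
    - {"dx": 0.001, "dy": 0, "dz": 0.003, "spin": 0}
    - {"dx": 0.001, "dy": 0, "dz": 0.006, "spin": 0}
    - {"dx": 0.001, "dy": 0, "dz": 0.009, "spin": 0}
    - {"dx": 0.001, "dy": 0, "dz": 0.0095, "spin": 0}
    - {"dx": 0.001, "dy": 0, "dz": 0.0095, "spin": 0}

```text
t: 8.25
tool_pos: [0.5651, 0.0933, 0.1005]
tcp_rot: [[-0.896, -0.443, -0.0], [-0.443, 0.896, -0.0], [0.0, 0.0, -1.0]]
force: [0.9, 0.1, -2.4]
width: 0.178
gripper_force: 59.0
```

Run:
```python
from h import *
s=manip.state();print(s['tool_pos'],s['force'],s['t'])
a=np.mean([cams.camera('scene')[120:200,178:258,::-1] for _ in range(3)],0).astype(np.uint8)
b=cams.camera('top')[150:240,155:215,::-1]
o=np.hstack([cv2.resize(a,(560,560),interpolation=cv2.INTER_CUBIC),cv2.copyMakeBorder(cv2.resize(np.ascontiguousarray(b),(240,360),interpolation=cv2.INTER_CUBIC),0,200,0,0,cv2.BORDER_CONSTANT)])
cv2.imwrite('pics/s5.png',cv2.convertScaleAbs(o,alpha=1.7,beta=10))
```

```text
[0.56513779 0.09332546 0.10054729] [ 0.9325595   0.06651019 -2.3695943 ] 8.25
```

View pics/s5.png

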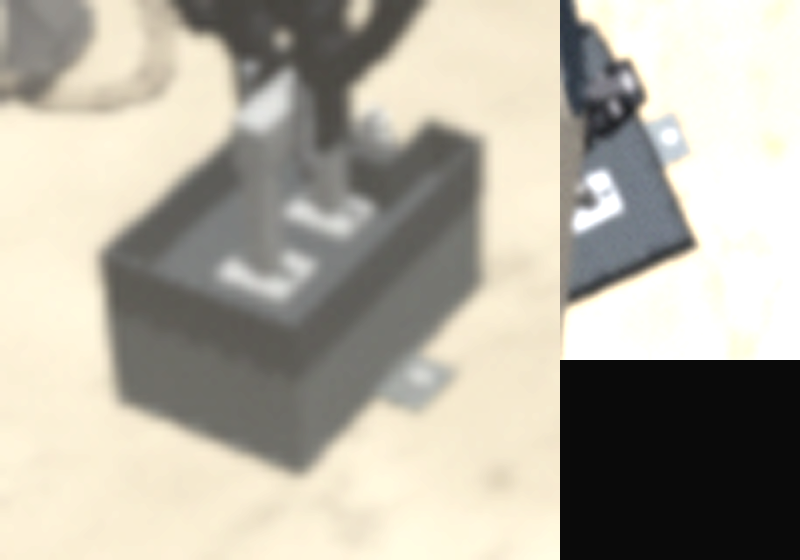

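The picture shows the tray just on or above the rim with its silhouette continuous with the bin's: left edge (105,258)–(122,400), right edge (485,140)–(485,280). The key tip shows in the notch at (375,128). I'll check the silhouette steps numerically.

Run:
```python
from h import *
g=cv2.cvtColor(cv2.imread('pics/s5.png')[:,:560],cv2.COLOR_BGR2GRAY).astype(int)
for r in range(270,396,10): print(r,np.flatnonzero(g[r,60:250]<165)[0]+60,end='; ')
print()
for r in range(150,276,10): print(r,np.flatnonzero(g[r,430:530]<165)[-1]+430,end='; ')
c=cams.get_calibration('scene');u=np.array([.896,.443]);v=np.array([-.443,.896]);C=np.array([.5651,.0933])
f=lambda P:((w2px(P,c)-[178,120]+.5)*7-.5).round(0).tolist()
print()
for k in(-.07*u+.045*v,.07*u-.045*v): print(f([np.r_[C+k,z] for z in(.078,.05,0)]))
print(f([np.r_[C,.05],np.r_[C+.001*u,.05],np.r_[C+.001*v,.05]]))
```

```text
270 102; 280 103; 290 105; 300 106; 310 107; 320 108; 330 109; 340 111; 350 112; 360 114; 370 115; 380 116; 390 118; 
150 481; 160 482; 170 481; 180 482; 190 481; 200 479; 210 478; 220 478; 230 478; 240 478; 250 478; 260 479; 270 480; 
[[94.0, 250.0], [102.0, 307.0], [116.0, 404.0]]
[[483.0, 135.0], [484.0, 191.0], [484.0, 286.0]]
[[298.0, 247.0], [300.0, 246.0], [296.0, 246.0]]
```

The steps are at most 3 px (about 1 mm), so the alignment is good. Next I settle it down and release.

>>> move_arm:
  plan:
    - {"dx": 0.0005, "dy": 0, "dz": 0.0005, "spin": 0}
    - {"dx": 0.0005, "dy": 0, "dz": 0.001, "spin": 0}
    - {"dx": 0.0005, "dy": 0, "dz": 0.0015, "spin": 0}
    - {"dx": 0.0005, "dy": 0, "dz": 0.0015, "spin": 0}

```text
t: 8.85
tool_pos: [0.5648, 0.0931, 0.0997]
tcp_rot: [[-0.896, -0.443, -0.0], [-0.443, 0.896, -0.0], [0.0, -0.0, -1.0]]
force: [-2.9, 0.1, 3.2]
width: 0.176
gripper_force: 59.8
```

It is in contact, with the tray at about 50 mm. Opening moderately, then rising.

>>> move_arm:
  plan:
    - {"dx": 0, "dy": 0, "dz": 0, "spin": 0}
    - {"dx": 0, "dy": 0, "dz": 0, "spin": 0}
    - {"dx": 0, "dy": 0, "dz": 0, "spin": 0}
    - {"dx": 0, "dy": 0, "dz": 0, "spin": 0}
    - {"dx": 0, "dy": 0, "dz": 0, "spin": 0}
  grip: 0.05

```text
t: 9.35
tool_pos: [0.5649, 0.0931, 0.0993]
tcp_rot: [[-0.896, -0.443, 0.0], [-0.443, 0.896, 0.0], [-0.0, -0.0, -1.0]]
force: [0.2, -0.5, 0.1]
width: 0.586
gripper_force: 0.0
```

>>> move_arm:
  plan:
    - {"dx": 0, "dy": 0, "dz": -0.01, "spin": 0}
    - {"dx": 0, "dy": 0, "dz": -0.03, "spin": 0}
    - {"dx": 0, "dy": 0, "dz": -0.06, "spin": 0}
    - {"dx": 0, "dy": 0, "dz": -0.1, "spin": 0}
    - {"dx": 0, "dy": 0, "dz": -0.14, "spin": 0}

```text
t: 9.85
tool_pos: [0.5645, 0.093, 0.2412]
tcp_rot: [[-0.896, -0.443, -0.0], [-0.443, 0.896, -0.0], [0.0, 0.0, -1.0]]
force: [0.1, -0.8, 0.0]
width: 0.586
gripper_force: 0.0
```

Run:
```python
from h import *
s=manip.state();print(s['tool_pos'],s['force'],s['t'])
c=cams.get_calibration('scene')
a=np.mean([cams.camera('scene')[120:200,178:258,::-1] for _ in range(3)],0).astype(np.uint8)
g=cv2.convertScaleAbs(cv2.resize(a,(560,560),interpolation=cv2.INTER_CUBIC),alpha=1.7,beta=10)
cv2.imwrite('pics/s6.png',g)
o=cv2.cvtColor(cv2.imread('pics/s5.png')[:,:560],cv2.COLOR_BGR2GRAY).astype(int);g=cv2.cvtColor(g,cv2.COLOR_BGR2GRAY).astype(int)
for r in range(270,396,10): print(r,np.flatnonzero(g[r,60:250]<165)[0]+60,end='; ')
print()
for r in range(150,276,10): print(r,np.flatnonzero(g[r,430:530]<165)[-1]+430,end='; ')
print()
# top edge of the near rim corners (vertical profile) before/after, tray-region shift
for col in(115,470): print([int(np.argmax(x[60:330,col]<140))+60 for x in(o,g)])
A=o[190:400,100:380].astype(np.float32);B=g[190:400,100:380].astype(np.float32);print(cv2.phaseCorrelate(A,B))
```

```text
[0.56445368 0.09304129 0.24115779] [ 0.10416228 -0.75032467  0.00660402] 9.85
270 101; 280 102; 290 104; 300 106; 310 107; 320 108; 330 109; 340 111; 350 112; 360 113; 370 115; 380 115; 390 118; 
150 481; 160 482; 170 482; 180 482; 190 480; 200 479; 210 478; 220 478; 230 478; 240 478; 250 478; 260 479; 270 480; 
[242, 246]
[138, 141]
((-0.002512381202279812, 0.00875886917715718), 0.9622855657412682)
```

After release, both visible rim corners dropped evenly by about 2 mm to seat. The edges are in line within about 1 mm, and the gripper is clear at 0.24 m.

```bash
python3 -c "
from station import job
print(job.sign_off())"
```

```text
the job is handed in; nothing more can be done
None
```

The notched tray is stacked on the bolt bin with the key in its notch, down on the rim and within about 1 mm of the bin's edges by camera measurement; the plain tray was not touched, and the job was handed in at about 10 s with no verdict returned.

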